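# Set the stock tags on the bead bins

### The job

On the bead stock board each bin has a hinged wooden tag standing before it: tipped back towards its bin the tag shows its round mark (in stock), tipped forward away from the bin it shows its bar mark (reorder). Gently push over the tags that are wrong, so that only the full bins, those with all six tubes, show the round mark and the other bins show the bar. Nothing is to be lifted: leave the bins and everything else where they stand.

Things in the scene. Friction and masses are not known exactly. Their poses are not given: they have to be found in the camera images.
- board: plywood stock board, 200 x 370 x 12 mm, fixed on the table; origin at the centre of its underside; x points from the row of tags (x = -65 mm) to the row of bins (x = +35 mm), roughly away from the robot (within 0.25 rad); y runs along the rows, four tags and four bins 85 mm apart. A tag's bin is the one 100 mm straight behind it in +x
- stand1: fixed steel stand that carries tag 1: 26 x 36 mm foot on the board, post, 62 mm wide yoke ending 4 mm above the hinge line; origin at the centre of its underside, 73 mm below the hinge line, axes parallel to the board's. The stands change places in the row from start to start
- tag1_hinge (a point): middle of the hinge line (along the board's y) of tag 1, 85 mm above the table. On its stop the tag's free edge is 45 mm to one side of this line, 40 mm above it. Pushed from under that edge, level across the hinge line, 15 to 30 mm above it, until the pushing face is 5 to 18 mm past it, the tag rises past upright and falls to its other stop; pushed further it is pressed on the stop
- tag1 (a joint): lean (rad) of tag 1, a smooth lacquered wooden plate 50 mm wide (along y), 4 mm thick, 60 mm from hinge line to free edge, 40 g, swinging freely. 0 upright; +0.85 on its stop leaning to its bin (board +x), face with the raised 30 mm round disc up; -0.85 on its stop leaning away from the bin, face with the raised 36 x 8 mm crosswise bar up; marks 2.5 mm thick
- stand2: fixed steel stand that carries tag 2: 26 x 36 mm foot on the board, post, 62 mm wide yoke ending 4 mm above the hinge line; origin at the centre of its underside, 73 mm below the hinge line, axes parallel to the board's. The stands change places in the row from start to start
- tag2_hinge (a point): middle of the hinge line (along the board's y) of tag 2, 85 mm above the table. On its stop the tag's free edge is 45 mm to one side of this line, 40 mm above it. Pushed from under that edge, level across the hinge line, 15 to 30 mm above it, until the pushing face is 5 to 18 mm past it, the tag rises past upright and falls to its other stop; pushed further it is pressed on the stop
- tag2 (a joint): lean (rad) of tag 2, a smooth lacquered wooden plate 50 mm wide (along y), 4 mm thick, 60 mm from hinge line to free edge, 40 g, swinging freely. 0 upright; +0.85 on its stop leaning to its bin (board +x), face with the raised 30 mm round disc up; -0.85 on its stop leaning away from the bin, face with the raised 36 x 8 mm crosswise bar up; marks 2.5 mm thick
- stand3: fixed steel stand that carries tag 3: 26 x 36 mm foot on the board, post, 62 mm wide yoke ending 4 mm above the hinge line; origin at the centre of its underside, 73 mm below the hinge line, axes parallel to the board's. The stands change places in the row from start to start
- tag3_hinge (a point): middle of the hinge line (along the board's y) of tag 3, 85 mm above the table. On its stop the tag's free edge is 45 mm to one side of this line, 40 mm above it. Pushed from under that edge, level across the hinge line, 15 to 30 mm above it, until the pushing face is 5 to 18 mm past it, the tag rises past upright and falls to its other stop; pushed further it is pressed on the stop
- tag3 (a joint): lean (rad) of tag 3, a smooth lacquered wooden plate 50 mm wide (along y), 4 mm thick, 60 mm from hinge line to free edge, 40 g, swinging freely. 0 upright; +0.85 on its stop leaning to its bin (board +x), face with the raised 30 mm round disc up; -0.85 on its stop leaning away from the bin, face with the raised 36 x 8 mm crosswise bar up; marks 2.5 mm thick
- stand4: fixed steel stand that carries tag 4: 26 x 36 mm foot on the board, post, 62 mm wide yoke ending 4 mm above the hinge line; origin at the centre of its underside, 73 mm below the hinge line, axes parallel to the board's. The stands change places in the row from start to start
- tag4_hinge (a point): middle of the hinge line (along the board's y) of tag 4, 85 mm above the table. On its stop the tag's free edge is 45 mm to one side of this line, 40 mm above it. Pushed from under that edge, level across the hinge line, 15 to 30 mm above it, until the pushing face is 5 to 18 mm past it, the tag rises past upright and falls to its other stop; pushed further it is pressed on the stop
- tag4 (a joint): lean (rad) of tag 4, a smooth lacquered wooden plate 50 mm wide (along y), 4 mm thick, 60 mm from hinge line to free edge, 40 g, swinging freely. 0 upright; +0.85 on its stop leaning to its bin (board +x), face with the raised 30 mm round disc up; -0.85 on its stop leaning away from the bin, face with the raised 36 x 8 mm crosswise bar up; marks 2.5 mm thick
- bin_full_1: loose grey plastic bin with six places (3 along x, 2 along y) for white-capped clear bead tubes, holding all six tubes (full); 80 x 60 mm, rim 35 mm and tube caps 60 mm above its origin (centre of its underside, resting on the board); the bins change places from start to start
- bin_full_2: loose grey plastic bin with six places (3 along x, 2 along y) for white-capped clear bead tubes, holding all six tubes (full); 80 x 60 mm, rim 35 mm and tube caps 60 mm above its origin (centre of its underside, resting on the board); the bins change places from start to start
- bin_four: loose grey plastic bin with six places (3 along x, 2 along y) for white-capped clear bead tubes, holding four tubes, two places empty (not full); 80 x 60 mm, rim 35 mm and tube caps 60 mm above its origin (centre of its underside, resting on the board); the bins change places from start to start
- bin_one: loose grey plastic bin with six places (3 along x, 2 along y) for white-capped clear bead tubes, holding one tube only (not full); 80 x 60 mm, rim 35 mm and tube caps 60 mm above its origin (centre of its underside, resting on the board); the bins change places from start to start
- spare_tube: bystander: one loose bead tube, 20 mm dia., 56 mm tall, standing on the board between the two middle stands; origin at its underside
- wire_spool: bystander: copper wire spool, 28 mm dia., 28 mm tall, standing on the board between two stands; origin at its underside
- pliers: bystander: pliers lying on the table to the left, about 165 mm long, 16 mm high; origin at its underside
- spray_bottle: bystander: white bottle with a green cap, 54 mm dia., 150 mm tall, on the table to the left; origin at its underside
- dish: bystander: white ceramic dish, 90 mm dia., 22 mm high, to the right; origin at its underside
- case: bystander: flat black case, 150 x 90 x 22 mm, to the right; origin at its underside
- tweezers: bystander: steel tweezers lying on the table to the right, about 120 mm long; origin at its underside
Mind the look-alikes: they are no part of the job. Leave any blue or orange look-alike of the bin_full_1 alone.

How it is judged:
By the outcome, as a careful person would: the job done as asked, in the order asked, and still so for the second after the job is handed in, with the robot touching nothing.
It also fails if it takes over 45 s, if anything falls off the work surface, if the arm or the gripper's body presses on something with over 40 N, if the wrist force passes 120 N, or if a joint passes its speed limit or range.

### The arm

A 6-joint arm with a two-finger parallel gripper is mounted at the origin on the work surface. World frame = base frame: x ahead of the robot, y to its left, z up, the work surface at z = 0. Lengths are in m, angles in rad, forces in N, time in s.
With the tool pointing down it reaches from about 0.35 to 0.725 m from the base axis. Payload 4.3 kg.
Tool frame: the origin (TCP) lies between the finger pads; the fingertips stand 22 mm ahead of it and the grasp point (between the pads) lies 3 mm ahead of it; z points along the fingers, y is the line along which they close (so a half turn about z gives the same grasp; the last joint's range is limited). The gripper opens to 85 mm and grips with 20 to 120 N. Pads are 22 mm wide; open, the fingers measure 114 mm over their backs; the gripper's body (76 mm by 85 mm) begins 54 mm behind the grasp point. The pads swing forward as they close: fully open they stand 13 mm farther back than shut.
Start: joints at [-1.255, 0.377, 0.081, 1.274, 0, 1.46], TCP at [0.238, -0.524, 0.253] pointing down, gripper open.
Joint ranges: [-2.72, 2.72], [-0.84, 1.66], [-1.02, 1.22], [-1.77, 2.12], [-1.37, 1.28], [-3.14, 3.14]. Speed limits (rad/s): [2.57, 2.57, 3.14, 3.14, 3.14, 3.14].

### API

Orientations are given as a unit quaternion [w, x, y, z].
In Python, from workcell import monitor, snapshot, get_calibration, env gives the robot as it stands.
- The arm moves only by the tool drive_tool, never from a script. Its argument "steps" is a list of rows, each a list of 7 numbers: the opening, from 0 (shut) to 1 (fully open), then the shift along the tool's x, y, z in mm, then the turn, a rotation vector about the tool's x, y, z in degrees. In form: [[claw, x, y, z, rx, ry, rz], ...]. A call has 1 to 10 rows; each row shifts and turns the commanded pose from where the row before left it, along the tool's axes as they then stand; what a row does not reach is not made up. A row lasts 1/12 s, in which the tool goes at most 41.7 mm and 7.16 degrees, less where a joint would pass 70% of its speed; a pose out of reach is approached as far as the arm can. A call is refused whole if a number of a shift passes 41.7 or a number of a turn 7.16, either way. A call with a gripper value outside its range is refused whole. The fingers move at their own pace and stop on an object; the grip force is fixed at half the most. Time passes only in rows, so rows that do not move let the fingers close. It gives the time, the measured TCP pose, the force, the opening and the grip force at its end, in the units of the state.
- monitor.read_state(): the state, without advancing time (a new reading comes with each control period).
- snapshot(name): name is "side" or "top"; returns (picture, depth): 400x640x3 uint8, blue, green, red; 400x640 float32, m along the optical axis (not along the pixel's ray), 0 where there is no reading.
- get_calibration(name): a dict with "mtx" (3x3 intrinsics, pixels), "position" and "rotation" of the camera in the world. Camera axes: x right, y down, z forward; pixel columns grow to the right and rows downward; lengths in m; the calibration is good to about 2 mm. A picture is of the moment at which its call begins. get_calibration takes no time and is no camera call.
- env.finish_job(): hands the job in; it is judged then, once.
The state is a dict: "time_s": time; "q": joint angles; "qvel": joint speeds; "joint_torque": joint torques, N m; "tcp_pos": TCP position; "tcp_rot": TCP orientation; "wrist_force": force on the tool from outside, world axes, zero at the start; "ft_torque": the same for the moment, N m; "gripper_width": finger opening in m; "gripper_force": force on a finger pad.
Only numpy, scipy, OpenCV 4.12 (cv2) and the standard library are available. Lean on these libraries where they do the work, as an engineer would, in place of code of your own. Each camera call takes 0.05 s, during which the arm holds its last target. There are 200 camera calls.

## Working session

There is one attempt and no reset: what is moved stays moved. The work goes in short steps, Python scripts to look and compute and a tool call to move; the robot and the scene stay as the last step left them, time stands still between calls to the robot, and variables do not carry over. Pictures are saved under pics/ and viewed, at most 10 in all, crops included, and the job is handed in when it is done.

Besides the shell and the picture viewer there is one more tool, called in YAML: its name, and indented under it one key for each argument. drive_tool: Moves the arm, as the interface text tells. Its arguments: {"type":"object","properties":{"steps":{"type":"array"}},"required":["steps"]}

```bash
mkdir -p pics; python3 - <<'E'
from workcell import monitor, snapshot, get_calibration, env
import cv2, numpy as np
for n in ("top","side"):
    p,d=snapshot(n); cv2.imwrite(f"pics/{n}0.png",p); np.savez(f"{n}0.npz",p=p,d=d)
    c=get_calibration(n); print(n,c)
s=monitor.read_state(); print(s)
E
```

```text
top {'mtx': array([[408.63573185,   0.        , 316.32397803],
       [  0.        , 408.63573185, 196.1680031 ],
       [  0.        ,   0.        ,   1.        ]]), 'position': array([0.38481467, 0.00718308, 1.13414809]), 'rotation': array([-0.03377641,  0.71642482, -0.69536976,  0.04533782])}
side {'mtx': array([[483.90528443,   0.        , 315.90116777],
       [  0.        , 483.90528443, 188.85726967],
       [  0.        ,   0.        ,   1.        ]]), 'position': array([-0.19467442,  0.83551705,  1.20369219]), 'rotation': array([ 0.12153614, -0.32208802,  0.87020038, -0.35247634])}
{'time_s': 0.1, 'q': array([-1.25529698e+00,  3.77978928e-01,  7.97605794e-02,  1.27441421e+00,
        1.59881154e-05,  1.46048081e+00]), 'qvel': array([-0.00067379, -0.002164  ,  0.00283277,  0.00070684, -0.0001835 ,
        0.00083487]), 'joint_torque': array([ 1.82332609e-03, -4.64693356e+01,  2.70582676e+01,  1.20673404e-02,
       -1.86886223e-04, -9.84982591e-06]), 'tcp_pos': array([ 0.23733989, -0.52312327,  0.25246103]), 'tcp_rot': array([-9.14105017e-04,  9.77420289e-01,  2.11302476e-01, -8.60738802e-05]), 'wrist_force': array([ 0.46785354, -0.52423632, -0.25564611]), 'ft_torque': array([ 0.00632627, -0.01127837,  0.01856656]), 'gripper_force': 0.0, 'gripper_width': 0.08522398896832746}
```

View pics/top0.png

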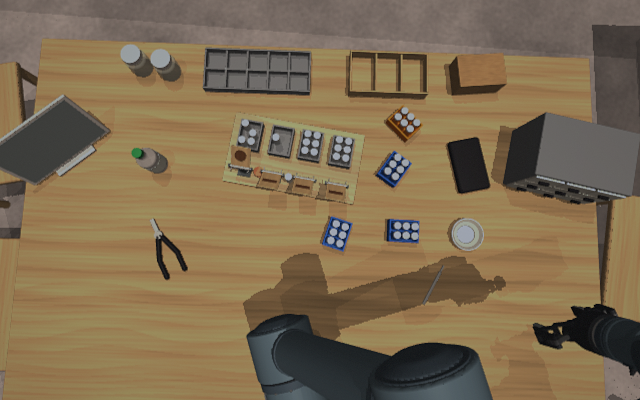

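View pics/side0.png

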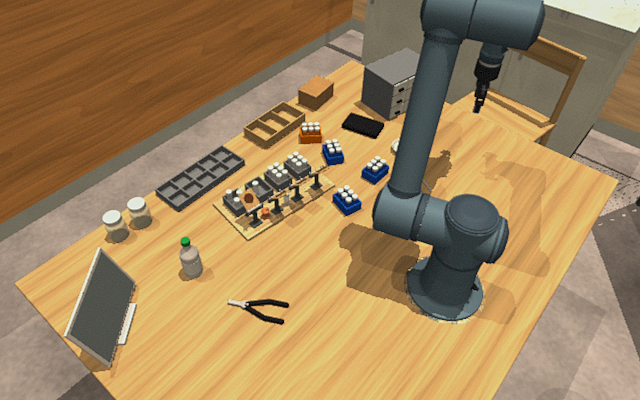

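The top view shows the board around (295,158). Its bins, left to right, sit at (249,134), (281,141), (311,145) and (341,150), and its tags at (240,157), (269,180), (302,186) and (334,191). I'll enlarge the board and locate it.

```bash
cat > h.py <<'E'
import numpy as np, cv2
from scipy.spatial.transform import Rotation as R
from workcell import monitor, snapshot, get_calibration, env
def cal(n):
    c=get_calibration(n); q=c["rotation"]; return c["mtx"],c["position"],R.from_quat([q[1],q[2],q[3],q[0]]).as_matrix()
def ray(n,u,v,z):
    K,p,r=cal(n); d=r@np.linalg.solve(K,[u,v,1]); return p+d*(z-p[2])/d[2]
def proj(n,P):
    K,p,r=cal(n); c=K@(r.T@(np.asarray(P)-p)); return c[:2]/c[2]
def pts(n,d):
    K,p,r=cal(n); v,u=np.mgrid[:400,:640]; D=np.stack([u,v,np.ones_like(u)],-1).reshape(-1,3)@np.linalg.inv(K).T
    return ((D*d.reshape(-1,1))@r.T+p).reshape(400,640,3)
E
python3 - <<'E'
from h import *
f=np.load("top0.npz"); p,d=f["p"],f["d"]
cv2.imwrite("pics/crop1.png",cv2.resize(p[105:215,215:375],None,fx=5,fy=5,interpolation=cv2.INTER_CUBIC))
P=pts("top",d)
sub=np.zeros((400,640),bool); sub[100:215,210:380]=1
m=sub&(P[...,2]>.008)&(P[...,2]<.10)&(d>0)
m=cv2.morphologyEx(m.astype(np.uint8),cv2.MORPH_OPEN,np.ones((3,3)))
hsv=cv2.cvtColor(p,cv2.COLOR_BGR2HSV)
print("board hsv",hsv[120,270],hsv[175,230],"table",hsv[220,280],"z table",P[220,280],"z board",P[196,345],P[175,230])
pp=P[m>0]; pp=pp[np.abs(pp[:,2]-.012)<.006]
print(cv2.minAreaRect(pp[:,:2].astype(np.float32)*1000),len(pp))
h=P[sub&(P[...,2]>.09)&(P[...,2]<.15)]
# clusters of high points (tag edges)
mm=(sub&(P[...,2]>.09)&(d>0)).astype(np.uint8)
n,l,s,c=cv2.connectedComponentsWithStats(mm)
for i in range(1,n):
    if s[i,4]>15:
        q=P[l==i]; print(c[i].round(),s[i,4],q.mean(0).round(4),q[:,2].max().round(3))
E
```

```text
board hsv [ 31  77 159] [ 27  82 158] table [ 20 110 157] z table [0.44297308 0.08902584 0.00173241] z board [ 0.51400725 -0.08858573  0.01321192] [0.56310196 0.23165969 0.01024153]
((614.1183471679688, 29.281280517578125), (425.0674743652344, 199.3520050048828), 81.31077575683594) 4470
[240. 156.] 362 [0.5981 0.1884 0.109 ] 0.127
[269. 181.] 290 [0.5354 0.1122 0.1093] 0.129
[302. 187.] 289 [0.5228 0.0284 0.1093] 0.127
[335. 193.] 297 [ 0.5107 -0.0557  0.1089] 0.127
```

View pics/crop1.png

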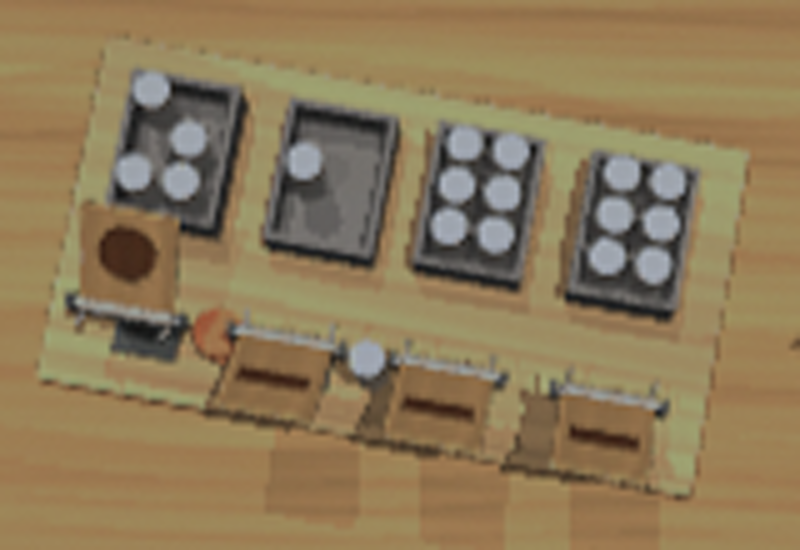

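The crop confirms the bins from the left:

| Position | Bin | Tubes | Tag now shows | Action |
|---|---|---|---|---|
| A | bin_four, crop (180,150) | 4 | round | tip forward |
| B | bin_one, crop (330,185) | 1 | bar | leave |
| C | full, crop (478,200) | 6 | bar | tip back |
| D | full, crop (632,230) | 6 | bar | tip back |

The blue and orange look-alikes are off the board. Next I'll locate the hinges and work out the moves.

```bash
cat >> h.py <<'E'
def qmat(q): return R.from_quat([q[1],q[2],q[3],q[0]])
def plan(tip,yaw,tilt):
    """shift from present commanded pose (in present tool axes, mm) of TCP to put fingertip at tip, and the turn needed.
    yaw: world angle of board x = tool y; tilt>0: tip leads to +board x"""
    s=monitor.read_state(); r0=qmat(s["tcp_rot"])
    bx=np.array([np.cos(yaw),np.sin(yaw),0]);up=np.array([0,0,1.])
    z=np.sin(tilt)*bx-np.cos(tilt)*up; y=np.cos(tilt)*bx+np.sin(tilt)*up; x=np.cross(y,z)
    T=np.stack([x,y,z],1); tcp=np.asarray(tip)-.022*z
    dw=tcp-s["tcp_pos"]
    print("now",s["time_s"],s["tcp_pos"].round(4),"tip",(s["tcp_pos"]+.022*r0.as_matrix()[:,2]).round(4),"F",s["wrist_force"].round(1))
    print("shift in present axes mm",(r0.as_matrix().T@dw*1e3).round(1),"in target axes mm",(T.T@dw*1e3).round(1),
      "turn deg (present tool axes)",np.degrees((r0.inv()*R.from_matrix(T)).as_rotvec()).round(2))
E
python3 - <<'E'
from h import *
c=np.array([[107,38],[747,152],[690,495],[40,380]])/5+[215,105]
W=np.array([ray("top",u,v,.012) for u,v in c]); print("corners",W.round(4).tolist(), "edges",[np.linalg.norm(W[i]-W[(i+1)%4]).round(4) for i in range(4)])
o=W.mean(0)[:2]; yd=(W[0]+W[3]-W[1]-W[2])[:2]; th=np.arctan2(-yd[0],yd[1]); print("origin",o,"yaw",th)
bx=np.array([np.cos(th),np.sin(th)]);by=np.array([-bx[1],bx[0]])
# hinge from yoke ends in crop (tag hinge line z .085..089)
yo=[[(72,303),(183,322)],[(233,330),(340,350)],[(393,358),(502,380)],[(555,386),(662,409)]]
for i,(a,b) in enumerate(yo):
    m=(np.array(a)+b)/2/5+[215,105]; k=ray("top",*m,.087)[:2]
    n=o-.065*bx+(1.5-i)*.085*by
    e=[(k-o)@bx,(k-o)@by]
    print("ABCD"[i],"nominal",n.round(4),"yoke",k.round(4),"in board",np.round(e,4))
    P=np.append(n,.085); print("  proj top crop",((proj("top",P)-[215,105])*5).round())
D=o-.065*bx-.1275*by
plan(np.append(D-.085*bx,.20),th,0)
E
```

```text
corners [[0.7412, 0.2226, 0.012], [0.6876, -0.1398, 0.012], [0.4926, -0.1113, 0.012], [0.5454, 0.2497, 0.012]] edges [np.float64(0.3664), np.float64(0.1971), np.float64(0.3648), np.float64(0.1976)]
origin [0.61670305 0.05532236] yaw -0.1461262816980291
A nominal [0.571  0.1909] yoke [0.5714 0.1903] in board [-0.0644  0.1269]
  proj top crop [127. 314.]
B nominal [0.5586 0.1068] yoke [0.5596 0.1075] in board [-0.0641  0.0433]
  proj top crop [288. 343.]
C nominal [0.5462 0.0227] yoke [0.5471 0.0237] in board [-0.0643 -0.0415]
  proj top crop [449. 371.]
D nominal [ 0.5338 -0.0614] yoke [ 0.5348 -0.0601] in board [-0.0642 -0.1262]
  proj top crop [611. 400.]
now 0.1 [ 0.2373 -0.5231  0.2525] tip [ 0.2373 -0.5231  0.2305] F [ 0.5 -0.5 -0.3]
shift in present axes mm [ 389.3 -344.    31.2] in target axes mm [500.  141.1  30.5] turn deg (present tool axes) [ -0.09  -0.06 -57.23]
```

drive_tool:
  steps:
    - [0,28,-25,0,0,0,0]
    - [0,28,-25,0,0,0,0]
    - [0,28,-25,0,0,0,0]
    - [0,28,-25,0,0,0,0]
    - [0,28,-25,0,0,0,0]
    - [0,28,-25,0,0,0,0]
    - [0,28,-25,0,0,0,0]
    - [0,28,-25,0,0,0,0]
    - [0,28,-25,0,0,0,0]
    - [0,28,-25,0,0,0,0]

```text
time_s: 0.93
tcp_pos: [0.3893, -0.1784, 0.2531]
tcp_rot: [-0.0, 0.977, 0.211, -0.0]
wrist_force: [1.2, 0.3, 0.3]
gripper_width: 0.0001
gripper_force: 0.0
```

drive_tool:
  steps:
    - [0,25,-22,0,0,0,0]
    - [0,25,-22,0,0,0,0]
    - [0,0,0,0,0,0,-7.15]
    - [0,0,0,0,0,0,-7.15]
    - [0,0,0,0,0,0,-7.15]
    - [0,0,0,0,0,0,-7.15]
    - [0,0,0,0,0,0,-7.15]
    - [0,0,0,0,0,0,-7.15]
    - [0,0,0,0,0,0,-7.15]
    - [0,0,0,0,0,0,-7.15]

```text
time_s: 1.77
tcp_pos: [0.4162, -0.1194, 0.2529]
tcp_rot: [-0.0, 0.755, 0.656, -0.0]
wrist_force: [0.1, -0.1, -0.9]
gripper_width: 0.0002
gripper_force: 0.0
```

```bash
cat >> h.py <<'E'
TH=-.146; BX=np.array([np.cos(TH),np.sin(TH)]); BY=np.array([-BX[1],BX[0]])
H=dict(A=np.array([.571,.1907]),B=np.array([.559,.107]),C=np.array([.5467,.0232]),D=np.array([.5343,-.0608]))
def go(t,off,z,tilt): plan(np.append(H[t]+off*BX,z),TH,np.radians(tilt))
E
python3 -c "
from h import *
go('D',-.085,.20,0); go('D',-.085,.107,20); print(monitor.read_state()['q'],monitor.read_state()['gripper_width'])"
```

```text
now 1.7667 [ 0.4162 -0.1194  0.2529] tip [ 0.4162 -0.1194  0.2309] F [ 0.1 -0.1 -0.9]
shift in present axes mm [75.1 23.7 30.9] in target axes mm [75.2 23.3 30.9] turn deg (present tool axes) [-0.05 -0.01  0.32]
now 1.7667 [ 0.4162 -0.1194  0.2529] tip [ 0.4162 -0.1194  0.2309] F [ 0.1 -0.1 -0.9]
shift in present axes mm [ 75.1  16.3 125.2] in target axes mm [ 75.2 -28.  123.1] turn deg (present tool axes) [-20.05  -0.07   0.31]
[-4.26094351e-01  9.21132883e-02 -2.90598047e-01  1.18906047e+00
 -6.17803461e-05  1.28516292e+00] 0.00021566913213636499
```

drive_tool:
  steps:
    - [0,25,6,0,0,0,0]
    - [0,25,5,0,0,0,0]
    - [0,25,5,0,0,0,0]
    - [0,0,0,31,0,0,0]
    - [0,0,0,31,0,0,0]
    - [0,0,0,31,-6.7,0,0.3]
    - [0,0,0,0,-6.7,0,0]
    - [0,0,0,0,-6.7,0,0]
    - [0,0,0,20,0,0,0]
    - [0,0,0,0,0,0,0]

```text
time_s: 2.6
tcp_pos: [0.4456, -0.0476, 0.1433]
tcp_rot: [0.123, 0.748, 0.643, 0.106]
wrist_force: [-0.9, 0.6, -0.7]
gripper_width: -0.0001
gripper_force: 0.0
```

```bash
python3 -c "
from h import *
go('D',-.085,.107,20); go('D',-.004,.107,20)
p,d=snapshot('side'); u,v=proj('side',np.append(H['D'],.1)).astype(int); print(u,v)
cv2.imwrite('pics/s1.png',cv2.resize(p[130:260,200:400],None,fx=4,fy=4,interpolation=cv2.INTER_CUBIC))"
```

```text
now 2.6 [ 0.4456 -0.0476  0.1433] tip [ 0.4526 -0.0486  0.1225] F [-0.9  0.6 -0.7]
shift in present axes mm [-0.2 -7.7 13.9] in target axes mm [-0.2 -8.  13.7] turn deg (present tool axes) [-1.31  0.06 -0.29]
now 2.6 [ 0.4456 -0.0476  0.1433] tip [ 0.4526 -0.0486  0.1225] F [-0.9  0.6 -0.7]
shift in present axes mm [ 0.2 69.  39.8] in target axes mm [-0.2 68.1 41.4] turn deg (present tool axes) [-1.31  0.06 -0.29]
317 167
```

View pics/s1.png

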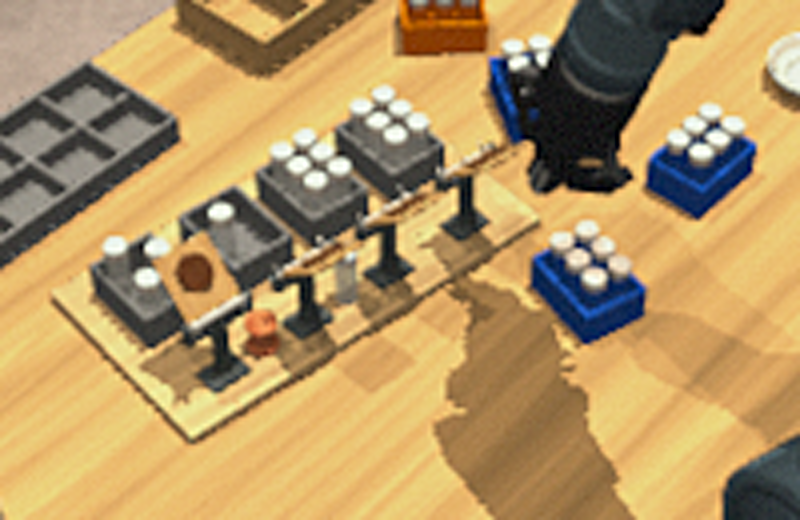

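The picture shows tag A at crop (195,270) with its round mark up. Tags B, C and D are edge-on at (315,258), (402,207) and (485,157), and the gripper is closed at (580,130). I'll check the finger profile before pushing.

```bash
python3 -c "
from h import *
s=monitor.read_state(); r=qmat(s['tcp_rot']).as_matrix()
for n in ('side','top'):
    p,d=snapshot(n); P=pts(n,d); L=((P-s['tcp_pos'])@r)*1e3
    m=(d>0)&(np.abs(L[...,0])<45)&(np.abs(L[...,1])<70)&(L[...,2]>-90)&(L[...,2]<32)&(P[...,2]>.09)
    q=L[m]
    for z in range(-80,30,10):
        k=q[np.abs(q[:,2]-z)<5]
        if len(k): print(n,z,len(k),'x',np.percentile(k[:,0],[2,98]).round(),'y',np.percentile(k[:,1],[2,98]).round())
"
```

```text
side -80 45 x [-4. 22.] y [-51.  53.]
side -70 101 x [-11.  20.] y [-58.  62.]
side -60 56 x [-4. 20.] y [-56.  61.]
side -50 52 x [-0. 19.] y [-42.  49.]
side -40 42 x [-5. 18.] y [-36.  41.]
side -30 52 x [-9. 15.] y [-30.  38.]
side -20 18 x [ 6. 14.] y [-12.  31.]
side -10 12 x [ 6. 16.] y [-10.   9.]
side 0 14 x [-1. 14.] y [-11.  17.]
side 10 17 x [-3. 15.] y [-10.  13.]
side 20 5 x [ 6. 11.] y [-2. 14.]
top -80 30 x [-6.  3.] y [39. 53.]
top -70 72 x [-13.  11.] y [43. 63.]
top -60 14 x [-12.  10.] y [40. 58.]
top -50 12 x [-13.  10.] y [33. 46.]
top -40 5 x [ 7. 11.] y [24. 31.]
top -30 3 x [10. 11.] y [23. 35.]
top 10 1 x [8. 8.] y [8. 8.]
top 20 2 x [5. 8.] y [7. 8.]
```

The fingers flare along the closing axis (y reaches ±31 mm just above the pads) and stay narrow along tool x (±11 mm). So I'll make a quarter turn about the tool axis and push with the narrow side.

drive_tool:
  steps:
    - [0,0,0,0,0,0,-7]
    - [0,0,0,0,0,0,-7]
    - [0,0,0,0,0,0,-7]
    - [0,0,0,0,0,0,-7]
    - [0,0,0,0,0,0,-7]
    - [0,0,0,0,0,0,-7]
    - [0,0,0,0,0,0,-7]
    - [0,0,0,0,0,0,-7]
    - [0,0,0,0,0,0,-7]
    - [0,0,0,0,0,0,-7]

```text
time_s: 3.58
tcp_pos: [0.4525, -0.0495, 0.1476]
tcp_rot: [0.164, 0.241, 0.956, 0.016]
wrist_force: [-0.7, -0.6, 0.7]
gripper_width: -0.0003
gripper_force: 0.0
```

drive_tool:
  steps:
    - [0,0,0,0,0,0,-7]
    - [0,0,0,0,0,0,-7]
    - [0,0,0,0,0,0,-6]
    - [0,0,0,0,0,0,0]

```text
time_s: 3.92
tcp_pos: [0.4523, -0.0495, 0.1476]
tcp_rot: [0.165, 0.074, 0.984, -0.013]
wrist_force: [-0.0, -0.3, 0.1]
gripper_width: 0.0004
gripper_force: 0.0
```

```bash
sed -i 's/T=np.stack(\[x,y,z\],1)/T=np.stack([-y,x,z],1)/' h.py; python3 -c "
from h import *
go('D',-.075,.107,20); go('D',-.001,.107,20)"
```

```text
now 3.9167 [ 0.4523 -0.0495  0.1476] tip [ 0.4594 -0.0505  0.1268] F [-0.  -0.3  0.1]
shift in present axes mm [ 6.3  0.7 18.9] in target axes mm [ 6.6  0.7 18.8] turn deg (present tool axes) [-0.09 -1.   -0.18]
now 3.9167 [ 0.4523 -0.0495  0.1476] tip [ 0.4594 -0.0505  0.1268] F [-0.  -0.3  0.1]
shift in present axes mm [-63.7   1.   43. ] in target axes mm [-62.9   0.7  44.1] turn deg (present tool axes) [-0.09 -1.   -0.18]
```

drive_tool:
  steps:
    - [0,6,1,19,0,-1,0]
    - [0,0,0,0,0,0,0]
    - [0,-5,0,1.8,0,0,0]
    - [0,-5,0,1.8,0,0,0]
    - [0,-5,0,1.8,0,0,0]
    - [0,-4,0,1.4,0,0,0]
    - [0,-4,0,1.4,0,0,0]
    - [0,-4,0,1.4,0,0,0]
    - [0,-4,0,1.4,0,0,0]
    - [0,-4,0,1.4,0,0,0]

```text
time_s: 4.75
tcp_pos: [0.4879, -0.0536, 0.1268]
tcp_rot: [0.173, 0.074, 0.982, -0.013]
wrist_force: [0.3, -0.2, -0.4]
gripper_width: 0.0004
gripper_force: 0.1
```

drive_tool:
  steps:
    - [0,-4,0,1.4,0,0,0]
    - [0,-4,0,1.4,0,0,0]
    - [0,-4,0,1.4,0,0,0]
    - [0,-4,0,1.4,0,0,0]
    - [0,-4,0,1.4,0,0,0]
    - [0,-4,0,1.4,0,0,0]
    - [0,-4,0,1.4,0,0,0]
    - [0,-4,0,1.4,0,0,0]
    - [0,-3,0,1,0,0,0]
    - [0,0,0,0,0,0,0]

```text
time_s: 5.58
tcp_pos: [0.5251, -0.0593, 0.1275]
tcp_rot: [0.173, 0.074, 0.982, -0.013]
wrist_force: [-0.8, -0.6, -0.1]
gripper_width: -0.0004
gripper_force: 0.0
```

```bash
cat >> h.py <<'E'
def look(name):
    p,d=snapshot("side"); P=pts("side",d)
    cv2.imwrite(name,cv2.resize(p[130:260,200:400],None,fx=4,fy=4,interpolation=cv2.INTER_CUBIC))
E
python3 -c "
from h import *
go('D',-.001,.107,20); go('D',-.08,.107,20); look('pics/s2.png')"
```

```text
now 5.5833 [ 0.5251 -0.0593  0.1275] tip [ 0.5325 -0.0604  0.1068] F [-0.8 -0.6 -0.1]
shift in present axes mm [-0.8 -0.1  0.1] in target axes mm [-0.8 -0.1  0.1] turn deg (present tool axes) [-0.09 -0.   -0.28]
now 5.5833 [ 0.5251 -0.0593  0.1275] tip [ 0.5325 -0.0604  0.1068] F [-0.8 -0.6 -0.1]
shift in present axes mm [ 73.4  -0.5 -26.9] in target axes mm [ 73.4  -0.1 -26.9] turn deg (present tool axes) [-0.09 -0.   -0.28]
```

View pics/s2.png

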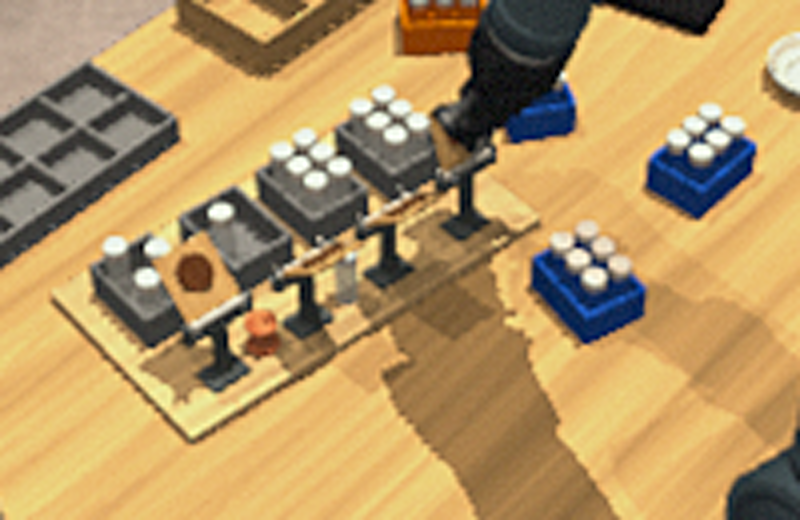

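Tag D at (455,150) now leans to its bin. I'll back off, move across to tag C and check the numbers.

drive_tool:
  steps:
    - [0,9,0,-3.3,0,0,0]
    - [0,13,0,-4.8,0,0,0]
    - [0,17,0,-6.3,0,0,0]
    - [0,17,0,-6.3,0,0,0]
    - [0,17,0,-6.3,0,0,0]
    - [0,0,28,0,0,0,0]
    - [0,0,28,0,0,0,0]
    - [0,0,29,0,0,0,0]
    - [0,0,0,0,0,0,0]
    - [0,0,0,0,0,0,0]

```text
time_s: 6.47
tcp_pos: [0.4591, 0.0378, 0.1276]
tcp_rot: [0.172, 0.073, 0.982, -0.013]
wrist_force: [0.6, 0.7, 0.7]
gripper_width: 0.0001
gripper_force: 0.0
```

```bash
python3 -c "
from h import *
go('C',-.075,.107,20); go('C',-.001,.107,20)"
```

```text
now 6.4667 [0.4591 0.0378 0.1276] tip [0.4665 0.0367 0.1069] F [0.6 0.7 0.7]
shift in present axes mm [-6.  -1.7  2. ] in target axes mm [-6.  -1.7  2.1] turn deg (present tool axes) [-0.05 -0.09 -0.09]
now 6.4667 [0.4591 0.0378 0.1276] tip [0.4665 0.0367 0.1069] F [0.6 0.7 0.7]
shift in present axes mm [-75.5  -1.6  27.2] in target axes mm [-75.5  -1.7  27.4] turn deg (present tool axes) [-0.05 -0.09 -0.09]
```

drive_tool:
  steps:
    - [0,-6,-1.7,2.1,0,0,0]
    - [0,-4.5,0,1.6,0,0,0]
    - [0,-4.5,0,1.6,0,0,0]
    - [0,-4,0,1.4,0,0,0]
    - [0,-4,0,1.4,0,0,0]
    - [0,-4,0,1.5,0,0,0]
    - [0,-4,0,1.4,0,0,0]
    - [0,-4,0,1.5,0,0,0]
    - [0,-4,0,1.4,0,0,0]
    - [0,-4,0,1.5,0,0,0]

```text
time_s: 7.3
tcp_pos: [0.5052, 0.0281, 0.1278]
tcp_rot: [0.173, 0.074, 0.982, -0.013]
wrist_force: [1.0, 0.3, 0.8]
gripper_width: 0.0001
gripper_force: 0.1
```

drive_tool:
  steps:
    - [0,-4,0,1.5,0,0,0]
    - [0,-4,0,1.4,0,0,0]
    - [0,-4,0,1.5,0,0,0]
    - [0,-4,0,1.4,0,0,0]
    - [0,-4,0,1.5,0,0,0]
    - [0,-4,0,1.4,0,0,0]
    - [0,-4,0,1.5,0,0,0]
    - [0,-4.5,0,1.5,0,0,0]
    - [0,0,0,0,0,0,0]
    - [0,0,0,0,0,0,0]

```text
time_s: 8.13
tcp_pos: [0.5394, 0.0228, 0.1281]
tcp_rot: [0.173, 0.074, 0.982, -0.013]
wrist_force: [-0.5, -0.2, 0.8]
gripper_width: -0.0002
gripper_force: 0.0
```

```bash
python3 -c "
from h import *
go('C',-.001,.107,20); look('pics/s3.png')"
```

```text
now 8.1333 [0.5394 0.0228 0.1281] tip [0.5468 0.0217 0.1074] F [-0.5 -0.2  0.8]
shift in present axes mm [ 1.4  1.4 -0.1] in target axes mm [ 1.4  1.4 -0.1] turn deg (present tool axes) [-0.09 -0.04 -0.28]
```

View pics/s3.png

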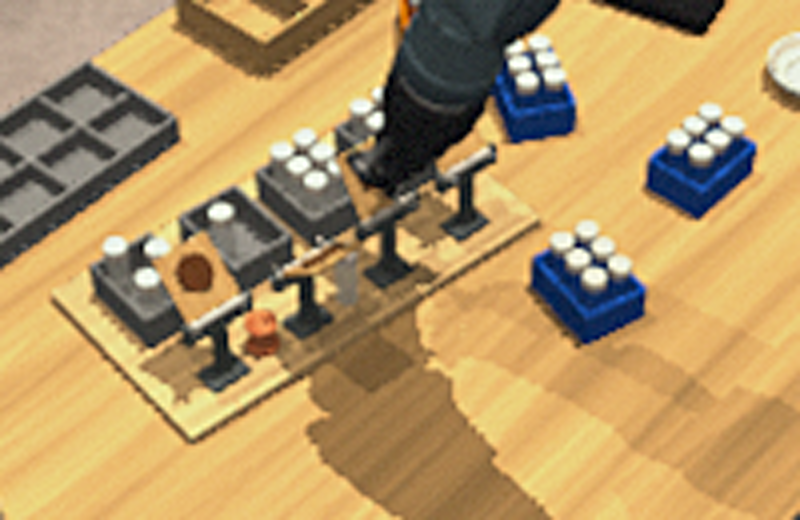

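Tag C at (365,190) now leans to its bin. I'll back off, rise, reverse the tilt and head for the far side of tag A.

drive_tool:
  steps:
    - [0,9,0,-3.3,0,0,0]
    - [0,13,0,-4.8,0,0,0]
    - [0,17,0,-6.3,0,0,0]
    - [0,17,0,-6.3,0,0,0]
    - [0,15,0,-5.5,0,0,0]
    - [0,-11.5,0,-31,0,0,0]
    - [0,-11.5,0,-31,0,0,0]
    - [0,-11.5,0,-31,0,7,0]
    - [0,0,0,0,0,7,0]
    - [0,0,0,0,0,7,0]

```text
time_s: 9.02
tcp_pos: [0.4655, 0.0345, 0.2218]
tcp_rot: [0.007, 0.075, 0.997, -0.0]
wrist_force: [1.5, 0.5, -0.9]
gripper_width: -0.0001
gripper_force: 0.0
```

drive_tool:
  steps:
    - [0,0,35,0,0,0,0]
    - [0,0,35,0,0,0,0]
    - [0,0,35,0,0,0,0]
    - [0,0,35,0,0,0,0]
    - [0,0,27,0,0,0,0]
    - [0,0,0,0,0,0,0]

```text
time_s: 9.52
tcp_pos: [0.4903, 0.2034, 0.2181]
tcp_rot: [0.007, 0.073, 0.997, 0.001]
wrist_force: [-0.1, -0.2, 1.0]
gripper_width: 0.0002
gripper_force: 0.0
```

```bash
python3 -c "
from h import *
go('A',.085,.19,0); go('A',.085,.107,-15); print(monitor.read_state()['q'].round(2))"
```

```text
now 9.5167 [0.4903 0.2034 0.2181] tip [0.4906 0.2034 0.1961] F [-0.1 -0.2  1. ]
shift in present axes mm [-166.6   -0.9    8.3] in target axes mm [-166.7   -0.9    6.1] turn deg (present tool axes) [0.12 0.76 0.02]
now 9.5167 [0.4903 0.2034 0.2181] tip [0.4906 0.2034 0.1961] F [-0.1 -0.2  1. ]
shift in present axes mm [-171.2   -1.1   92.1] in target axes mm [-189.8   -0.9   42.1] turn deg (present tool axes) [ 0.12 15.76  0.04]
[ 0.28  0.29 -0.14  1.13 -0.    0.42]
```

drive_tool:
  steps:
    - [0,-33,0,0,0,0,0]
    - [0,-33,0,0,0,0,0]
    - [0,-33,0,0,0,0,0]
    - [0,-33,0,0,0,0,0]
    - [0,-36,0,0,0,0,0]
    - [0,0,0,0,0,5.3,0]
    - [0,0,0,0,0,5.3,0]
    - [0,0,0,0,0,5.2,0]
    - [0,0,0,0,0,0,0]
    - [0,0,0,0,0,0,0]

```text
time_s: 10.35
tcp_pos: [0.6586, 0.1733, 0.217]
tcp_rot: [-0.122, 0.075, 0.99, 0.009]
wrist_force: [0.5, -0.6, 0.5]
gripper_width: 0.0002
gripper_force: 0.0
```

```bash
python3 -c "
from h import *
go('A',.078,.107,-15); go('A',.001,.107,-15); print(monitor.read_state()['q'].round(2))"
```

```text
now 10.35 [0.6586 0.1733 0.217 ] tip [0.6533 0.1741 0.1956] F [ 0.5 -0.6  0.5]
shift in present axes mm [-16.2   4.5  87.4] in target axes mm [-17.6   4.5  87.1] turn deg (present tool axes) [ 0.01  0.91 -0.34]
now 10.35 [0.6586 0.1733 0.217 ] tip [0.6533 0.1741 0.1956] F [ 0.5 -0.6  0.5]
shift in present axes mm [ 58.5   4.1 106.1] in target axes mm [ 56.7   4.5 107.1] turn deg (present tool axes) [ 0.01  0.91 -0.34]
[0.14 0.9  0.88 1.78 0.07 0.28]
```

drive_tool:
  steps:
    - [0,-5,4.5,22,0,0,0]
    - [0,-5,0,22,0,0,0]
    - [0,-4,0,22,0,0,0]
    - [0,-3,0,21,0,0,0]
    - [0,0,0,0,0,0,0]
    - [0,0,0,0,0,0,0]

```text
time_s: 10.85
tcp_pos: [0.6515, 0.1793, 0.134]
tcp_rot: [-0.121, 0.074, 0.99, 0.009]
wrist_force: [-0.1, 0.3, 0.2]
gripper_width: -0.0
gripper_force: 0.0
```

```bash
python3 -c "
from h import *
go('A',.078,.107,-15); go('A',.001,.107,-14); print(monitor.read_state()['q'].round(2))"
```

```text
now 10.85 [0.6515 0.1793 0.134 ] tip [0.6463 0.1801 0.1127] F [-0.1  0.3  0.2]
shift in present axes mm [-3.7 -0.4  5. ] in target axes mm [-3.8 -0.4  5. ] turn deg (present tool axes) [ 0.04  1.04 -0.23]
now 10.85 [0.6515 0.1793 0.134 ] tip [0.6463 0.1801 0.1127] F [-0.1  0.3  0.2]
shift in present axes mm [71.4 -0.7 23.6] in target axes mm [71.4 -0.4 23.7] turn deg (present tool axes) [ 0.04  0.04 -0.23]
[0.14 0.87 0.6  1.53 0.07 0.29]
```

drive_tool:
  steps:
    - [0,-1,0,5,0,0,0]
    - [0,4,0,1,0,0,0]
    - [0,4,0,1,0,0,0]
    - [0,4,0,1,0,0,0]
    - [0,4,0,1,0,0,0]
    - [0,4,0,1,0,0,0]
    - [0,4,0,1,0,0,0]
    - [0,4,0,1,0,0,0]
    - [0,4,0,1,0,0,0]
    - [0,4,0,1,0,0,0]

```text
time_s: 11.68
tcp_pos: [0.6164, 0.1849, 0.1271]
tcp_rot: [-0.121, 0.075, 0.99, 0.009]
wrist_force: [0.3, 0.5, -0.5]
gripper_width: 0.0002
gripper_force: 0.1
```

drive_tool:
  steps:
    - [0,4,0,1,0,0,0]
    - [0,4,0,1,0,0,0]
    - [0,4,0,1,0,0,0]
    - [0,4,0,1,0,0,0]
    - [0,4,0,1,0,0,0]
    - [0,4,0,1,0,0,0]
    - [0,4,0,1,0,0,0]
    - [0,4,0,1,0,0,0]
    - [0,4,0,1,0,0,0]
    - [0,0,0,0,0,0,0]

```text
time_s: 12.52
tcp_pos: [0.5792, 0.1906, 0.1272]
tcp_rot: [-0.122, 0.075, 0.99, 0.009]
wrist_force: [0.1, -0.7, 0.2]
gripper_width: -0.0001
gripper_force: 0.0
```

```bash
python3 -c "
from h import *
go('A',.001,.107,-14); look('pics/s4.png')"
```

```text
now 12.5167 [0.5792 0.1906 0.1272] tip [0.5739 0.1914 0.1058] F [ 0.1 -0.7  0.2]
shift in present axes mm [ 2.  -1.1 -0.7] in target axes mm [ 2.  -1.1 -0.7] turn deg (present tool axes) [ 0.05 -0.02 -0.25]
```

View pics/s4.png

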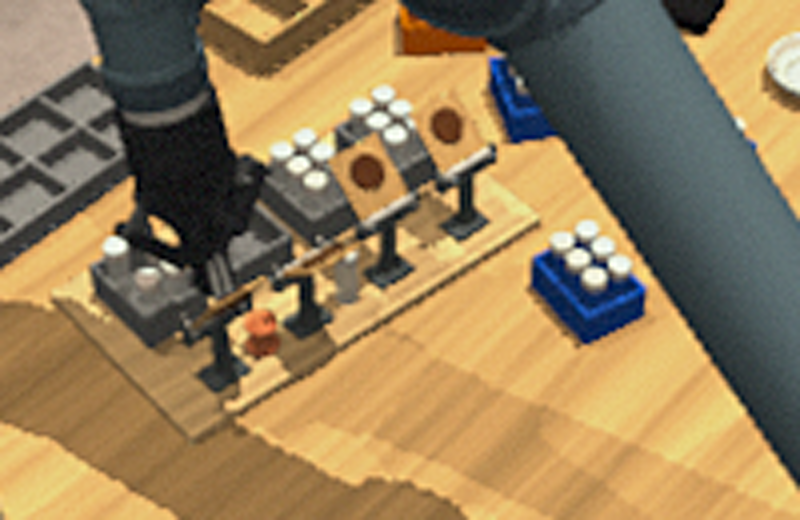

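Tag A has gone over to the front: it is edge-on at (220,305), and C and D show round. I'll back off, rise and check from above.

drive_tool:
  steps:
    - [0,-12,0,-3,0,0,0]
    - [0,-20,0,-5,0,0,0]
    - [0,-20,0,-5,0,0,0]
    - [0,5,0,-20,0,0,0]
    - [0,8,0,-32,0,0,0]
    - [0,8,0,-32,0,0,0]
    - [0,0,30,-10,0,0,0]
    - [0,0,38,0,0,0,0]
    - [0,0,38,0,0,0,0]
    - [0,0,0,0,0,0,0]

```text
time_s: 13.4
tcp_pos: [0.6518, 0.2841, 0.2205]
tcp_rot: [-0.121, 0.072, 0.99, 0.01]
wrist_force: [-0.1, -0.8, -1.6]
gripper_width: 0.0002
gripper_force: 0.0
```

```bash
python3 -c "
from h import *
p,d=snapshot('top'); cv2.imwrite('pics/t2.png',cv2.resize(p[105:215,215:375],None,fx=5,fy=5,interpolation=cv2.INTER_CUBIC))
print(monitor.read_state()['tcp_pos'])"
```

```text
[0.65184202 0.28135849 0.22063204]
```

View pics/t2.png

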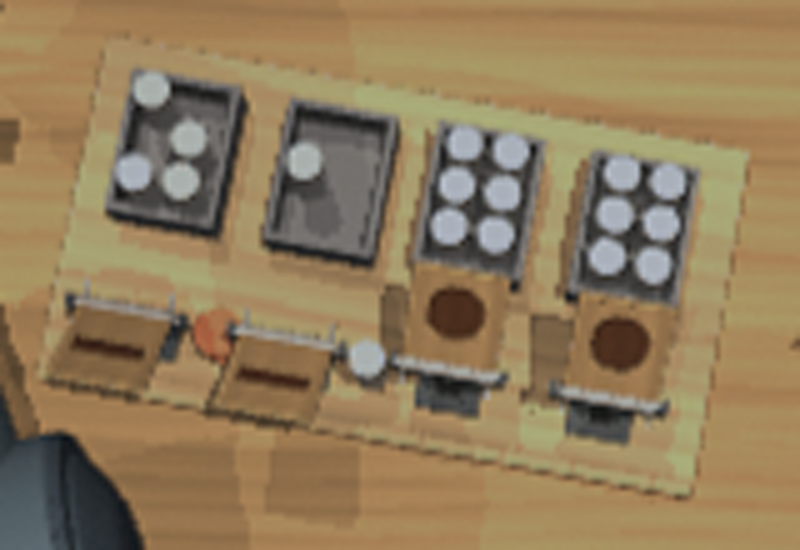

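Bars show at A (108,345) and B (272,378), and rounds at C (455,312) and D (620,343). The bins and bystanders haven't moved, and the robot is clear.

```bash
python3 -c "
from workcell import env
print(env.finish_job())"
```

```text
the job is handed in; nothing more can be done
None
```

I pushed over the three wrong tags, so only the two full bins show the round mark and the four-tube and one-tube bins show the bar; nothing else was moved, and the job was handed in at about 13.5 s.

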